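# Refit the upper burr carrier of a coffee grinder after cleaning

## Robot

A 6-joint arm with a two-finger parallel gripper is mounted at the origin on the work surface. World frame = base frame: x ahead of the robot, y to its left, z up, the work surface at z = 0. Lengths are in mm, angles in rad, forces in N, time in s.
With the tool pointing down it reaches from about 375 to 825 mm from the base axis. Payload 5.5 kg.
Tool frame: the origin (TCP) lies midway between the tips of the shut fingers; the grasp point (between the pads) lies 19 mm behind it; z points along the fingers, y is the line along which they close (so a half turn about z gives the same grasp; the last joint's range is limited). The gripper opens to 85 mm and grips with 20 to 120 N. Pads are 22 mm wide; open, the fingers measure 114 mm over their backs; the gripper's body (76 mm by 85 mm) begins 54 mm behind the grasp point. The pads swing forward as they close: fully open they stand 13 mm farther back than shut.
Start: joints at [1.304, 0.314, -0.047, 1.21, 0, 1.571], TCP at [158.184, 578.768, 208.799] pointing down, gripper open.
Joint ranges: [-2.67, 2.67], [-0.69, 1.73], [-1.03, 1.25], [-2.08, 2.16], [-1.42, 1.45], [-3.14, 3.14]. Speed limits (rad/s): [2.39, 2.39, 3.01, 3.14, 3.14, 3.14].

## Interface

Orientations are given as a 3x3 rotation matrix whose columns are the frame's x, y, z axes.
In Python, from cell import arm gives the robot as it stands. Calls block until the motion is done:
- arm.goto(position, orientation): joint-space move of the TCP to a pose.
- arm.move_linear(position, speed=150, rot=None, stop_force=None): straight line of the TCP; rot=None keeps the orientation; speed is the mean speed in mm/s. With stop_force (N) it stops when the force on the tool has changed by that much, and returns True; else False.
- arm.move_joints(angles): joint-space move.
- arm.set_gripper(opening): opening from 0.0 (shut) to 1.0 (fully open); the grip force is fixed at half the most; returns when the fingers have stopped.
- arm.dwell(seconds).
- arm.inverse_kinematics(position, orientation): joint angles nearest the present ones, or None.
- arm.get_state(): the state.
- arm.grab_frame(name): name is "scene" or "top"; returns a dict with "img" (400x640x3 uint8, red, green, blue), "range_z" (400x640 float32, mm along the optical axis (not along the pixel's ray), 0 where there is no reading), "K" (3x3 intrinsics, pixels), "extrinsics" (4x4, takes a point from camera to world coordinates). Camera axes: x right, y down, z forward; pixel columns grow to the right and rows downward; lengths in mm; the calibration is good to about 2 mm. A picture is of the moment at which its call begins.
A pose or a line that the arm cannot do raises arm.Unreachable and nothing moves.
- arm.hand_in(): hands the job in; it is judged then, once.
Trained networks look in a picture, given as the dict that the camera call returned (one of the last four; its "shot" number tells which), for a name from the list of things; names that differ only in an ending like _2 or _b are one class to them, and where a whole thing is asked for, a point or a joint stands for the part that bears it (a point fixed in the world has none). Each returns a list of dicts, best first, with "score" (0 to 1); they miss things now and then, are a little off and sometimes report something else, mostly with a low value. They report only what shows in the picture. A call takes as long as a camera call. They do not tell look-alikes from the thing itself.
- arm.trace(picture, thing): "mask" (400x640 bool, what is visible of it) and "bbox" ([centre column, centre row, width, height] in pixels, round what is visible of it).
- arm.pinpoint(picture, thing): "pixel" ([row, column] in pixels: a listed point, or the origin of a listed thing).
The state is a dict: "time_s": time; "joints": joint angles; "qd": joint speeds; "joint_efforts": joint torques, N m; "eef_pos": TCP position; "ee_rot": TCP orientation; "force": force on the tool from outside, world axes, zero at the start; "moment": the same for the moment, N m; "grip_width": opening from 0.0 (shut) to 1.0 (fully open); "grasp_force": force on a finger pad.
Only numpy, scipy, OpenCV 4.12 (cv2) and the standard library are available. Lean on these libraries where they do the work, as an engineer would, in place of code of your own. Each camera call takes 0.05 s, during which the arm holds its last target. There are 200 camera calls.

## Task

The coffee grinder on the counter has been opened for cleaning: put its upper burr carrier back. Leaving the black adjusting ring where it stands, turn the carrier until the three holes in its flange match the three studs on the ring and slide it down fully home; then, with the carrier, turn the ring clockwise to its closed stop so that the red pointer meets the red zero line, and let go. Feel your way gently, never force or drop the carrier onto the studs (burrs and studs bear 35 N at the most), and leave the jug, the cup, the saucer and the brush where they are.

Things in the scene. Friction and masses are not known exactly. Their poses are not given: they have to be found in the camera images.
- carrier: Upper burr carrier, aluminium, 0.36 to 0.57 kg, lying right way up. From its origin (centre of the underside, z up): brass-coloured burr dia. 64 mm, z 0 to 6 mm; flange dia. 104 mm, z 6 to 16 mm; feed throat above. Three through holes dia. 10.4 mm in the flange, 39 mm from the axis, at 0, 110 and 250 deg counterclockwise (from above) from its x axis.
- throat (a point): Middle of the carrier's round dark-steel feed throat, the grip: dia. 46 mm, from 16 to 60 mm above the carrier's origin; this point is on its axis, 45 mm up. When the carrier is home the studs stand 4 mm above the flange, so keep the fingertips 8 mm or more above the flange (24 mm above the origin).
- pointer (a point): Tip of the red pointer on the flange's rim outside the first hole, 52 mm from the axis along the carrier's x axis, 16 mm above its origin.
- grinder: Coffee grinder, red body, fixed, 190 x 135 mm, 200 mm high without its hopper. Origin on the counter below the vertical burr axis, about which the black adjusting ring on top turns; x axis to its back, front with the spout at -x. Carrier home: its burr in the ring's bore, its flange flat on the ring, its origin on the axis 194 mm above this origin.
- ring_center (a point): On the burr axis, level with the top face of the black adjusting ring (dia. 112 mm, bore 72 mm). The ring turns with about 0.25 N m of drag and stays where it is left; a carrier resting on the stud tips with less than 8 N does not drag it along. It closes clockwise seen from above, to a hard stop where the pointer of a fitted carrier meets the zero line.
- stud_tips (a point): On the burr axis, level with the tips of the ring's three steel studs: dia. 8 mm, 14 mm high above the ring face (the last 3 mm a cone down to dia. 4 mm), 39 mm from the axis in the carrier's hole pattern, which fits one way only. With unmatched holes the flange's underside rests here (carrier origin 208 mm above the grinder's).
- zero_line (a point): Inner end of the red zero line, on a white block on the housing at the grinder's front (-x), 60 mm from the axis, level with the ring's top face. The ring starts 0.40 to 1.05 rad counterclockwise of its closed stop (1.05 is its open stop). Its angle is not reported: see the studs in the images, or rest the carrier lightly on the tips and turn it until it drops.
- jug: Steel milk jug, open, dia. 72 mm, 85 mm high, handle at its +y side; origin under its centre. Bystander.
- saucer: White saucer, dia. 130 mm, 16 mm high; origin under its centre. Bystander.
- cup: White espresso cup on the saucer, dia. 68 mm, 55 mm high, with handle; origin under its centre. Bystander.
- brush: Cleaning brush with dark wooden handle, 170 mm long, lying along its x axis. Bystander.
Things that resemble listed ones, but are neither listed nor needed, are in the scene too. Leave any purple look-alike of the grinder alone.

How it is judged (in metres and radians):
On the way, in this order (a step that is already met when the one before it is completed fails the run):
1. the carrier is fully home on the studs of the ring, before the ring is closed (z of carrier in the frame of grinder between 0.19 and 0.1965 m and horizontal distance between carrier and ring_center below 0.003 m and angle between carrier's own z axis and vertical below 0.05 rad), for 0.2 s.
2. the ring has been turned clockwise to its stop: the pointer meets the zero line (all of step 1 and y of pointer in the frame of grinder between -0.004 and 0.004 m and x of pointer in the frame of grinder below -0.03 m), for 0.2 s.
At the end, for the whole second after the job is handed in: The carrier rests released on the ring: its origin 190 to 196.5 mm above the grinder's, within 3 mm of the axis, tilted less than 0.05 rad, and its pointer within 4 mm sideways of the zero line at the front (all of step 2 and linear speed of carrier below 0.02 m/s); the robot touches nothing.
It fails at once if the carrier is pressed or dropped on the grinder with more than 35 N (contact force between carrier and grinder above 35 N).
It fails at once if the carrier is tipped over (angle between carrier's own z axis and vertical above 0.5 rad).
It fails at once if the jug, saucer, cup or brush is moved more than 30 mm (distance of any of jug, saucer, cup, brush from where it was at the start of the episode above 0.03 m).
It fails at once if the jug or the cup is tipped (angle between any of jug, cup's own z axis and vertical above 0.4 rad).
It also fails if it takes over 72 s, if anything falls off the work surface, if the arm or the gripper's body presses on something with over 40 N, if the wrist force passes 120 N, or if a joint passes its speed limit or range.

## Working session

There is one attempt and no reset: what is moved stays moved. The work goes in short steps, each a Python script; the robot and the scene stay as the last script left them, time stands still between calls to the robot, and variables do not carry over. Pictures are saved under pics/ and viewed, at most 10 in all, crops included, and the job is handed in when it is done.

```bash
mkdir -p pics; cat > h.py <<'E'
import numpy as np, cv2
from cell import arm
def save(img,name): cv2.imwrite('pics/'+name,cv2.cvtColor(np.ascontiguousarray(img),cv2.COLOR_RGB2BGR))
def w(f,r,c,z=None):
    K,E=f['K'],f['extrinsics']; d=np.linalg.inv(K)@[c,r,1]; R,t=E[:3,:3],E[:3,3]
    if z is None:
        p=f['range_z'][int(r)-1:int(r)+2,int(c)-1:int(c)+2]; s=np.median(p[p>0]) if (p>0).any() else np.nan
    else: s=(z-t[2])/(R@d)[2]
    return R@(d*s)+t
def cloud(f,m):
    r,c=np.nonzero(m&(f['range_z']>0)); z=f['range_z'][r,c]
    return (f['extrinsics'][:3,:3]@(np.linalg.inv(f['K'])@np.stack([c,r,np.ones(len(r))])*z)).T+f['extrinsics'][:3,3], r,c
E
python3 - <<'E'
from h import *
np.set_printoptions(precision=1,suppress=True)
s=arm.get_state();print(s['time_s'],s['force'])
for n in ['scene','top']:
    f=arm.grab_frame(n);save(f['img'],n+'0.png');print(n,f['extrinsics'][:3,3],f['extrinsics'][:3,2])
    for t in ['carrier','throat','pointer','grinder','ring_center','stud_tips','zero_line','jug','saucer','cup','brush']:
        for d in arm.pinpoint(f,t)[:3]:
            r,c=d['pixel'];print(t,round(d['score'],2),np.round([r,c]),w(f,r,c))
E
```

```text
0.0 [ 0.9 -0.3 -0.8]
scene [1480.   139.  1064.1] [-0.7 -0.2 -0.7]
carrier 0.83 [215. 308.] [ 463.7 -159.1   26.9]
throat 0.83 [206. 306.] [ 430.3 -171.9   29.4]
pointer 0.86 [205. 301.] [ 439.7 -186.7   43.3]
pointer 0.16 [205. 306.] [ 425.8 -173.9   31.2]
grinder 0.7 [241. 419.] [585.6 194.6 112.5]
grinder 0.68 [162. 291.] [ 290.6 -258.    92.4]
grinder 0.52 [196. 424.] [489.5 192.3 193.9]
ring_center 0.95 [ 98. 284.] [ 151.3 -314.5  258.5]
ring_center 0.79 [196. 428.] [485.1 203.4 192.1]
stud_tips 0.78 [ 93. 285.] [ 123.7 -318.   261.2]
zero_line 0.81 [185. 424.] [442.1 188.5 196.4]
zero_line 0.6 [ 84. 289.] [  77.9 -315.8  268.5]
jug 0.96 [264. 284.] [ 681.3 -173.1   33.5]
saucer 0.72 [322. 340.] [845.4  21.2  51.2]
saucer 0.38 [182. 426.] [432.9 194.2 198.8]
cup 0.64 [323. 339.] [845.6  20.   43.9]
cup 0.42 [262. 284.] [ 680.6 -172.6   42.7]
brush 0.88 [212. 244.] [ 485.  -368.4   17.7]
brush 0.27 [264. 285.] [ 680.4 -170.4   33.6]
top [ 201.5  -75.4 1541.9] [ 0.2 -0.  -1. ]
carrier 0.9 [232. 347.] [ 438.  -164.7   20.1]
throat 0.6 [232. 348.] [ 437.6 -167.3   21.3]
pointer 0.89 [242. 357.] [ 406.9 -193.3   13.5]
grinder 0.97 [225. 231.] [452.2 161.2 197.8]
ring_center 0.69 [321. 416.] [ 168.1 -304.2  263.8]
ring_center 0.55 [211. 219.] [495.4 191.4 194.2]
stud_tips 0.87 [322. 419.] [ 163.3 -310.5  263.3]
stud_tips 0.61 [210. 214.] [498.3 208.2 191.4]
zero_line 0.94 [232. 221.] [435.6 187.7 199.3]
zero_line 0.86 [350. 422.] [  98.8 -308.4  272. ]
jug 0.61 [166. 345.] [ 654.6 -175.7    5.5]
saucer 0.73 [120. 282.] [822.   16.9  11.6]
cup 0.89 [123. 288.] [811.1  -1.6  13.2]
brush 0.82 [224. 413.] [ 451.4 -370.8   14.7]
```

View pics/scene0.png

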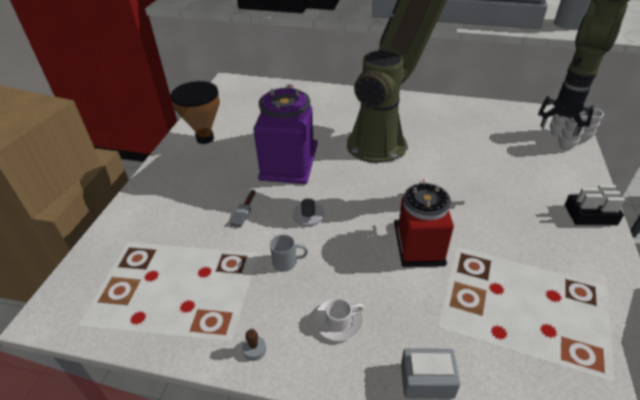

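View pics/top0.png

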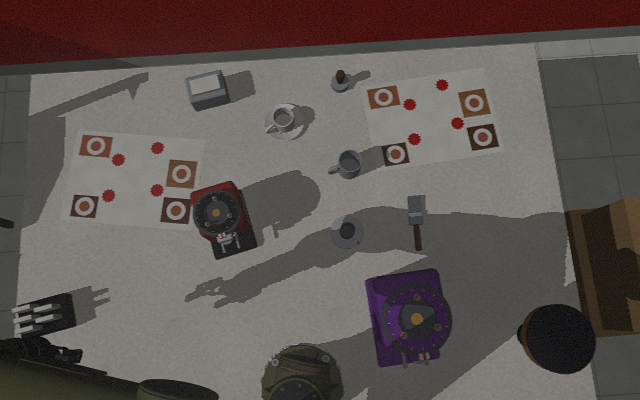

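The pictures show the red grinder at top (212,218) / scene (195,427), with the purple look-alike at top (320,416). The carrier is at top (232,347) / scene (212,308). Only the red grinder fits the description, so next I'll check enlarged crops and measure.

```bash
python3 - <<'E'
from h import *
np.set_printoptions(precision=1,suppress=True)
f=arm.grab_frame('top'); g=arm.grab_frame('scene')
def cr(f,r,c,h=32): return cv2.resize(f['img'][r-h:r+h,c-h:c+h],(400,400),interpolation=cv2.INTER_CUBIC) 
save(np.vstack([np.hstack([cr(f,218,222),cr(f,232,347)])]),'crop_top.png')
save(np.hstack([cr(g,200,427),cr(g,212,308)]),'crop_scene.png')
for n,fr in (('top',f),('scene',g)):
    m=arm.trace(fr,'carrier')[0]['mask'];P,r,c=cloud(fr,m);
    print(n,'carrier mask',m.sum(),np.percentile(P,[2,50,98],axis=0))
    for lo,hi in ((10,25),(50,70)):
        q=P[(P[:,2]>lo)&(P[:,2]<hi)]
        if len(q)>5:print(lo,len(q),q.mean(0),cv2.minEnclosingCircle(q[:,:2].astype(np.float32)))
    full=np.ones(fr['range_z'].shape,bool);P,r,c=cloud(fr,full)
    q=(np.hypot(P[:,0]-490,P[:,1]-198)<75)&(P[:,2]>180)&(P[:,2]<225)
    dark=fr['img'][r,c].max(1)<80
    print('grinder top z',np.percentile(P[q][:,2],[5,25,50,75,95]));d=q&dark
    print('dark',d.sum(),P[d].mean(0),cv2.minEnclosingCircle(P[d][:,:2].astype(np.float32)))
    im=fr['img'][r,c].astype(int); red=(im[:,0]>100)&(im[:,1]<70)&(im[:,2]<70)
    for a,b,nm in ((q,None,'gr'),((np.hypot(P[:,0]-440,P[:,1]+165)<80)&(P[:,2]>5),None,'car')):
        print(nm,'red',np.c_[r,c,P][a&red][:12])
    for t in ('pointer','zero_line','ring_center','stud_tips','throat','carrier','grinder'):
        for d in arm.pinpoint(fr,t)[:3]:
            z={'pointer':16,'zero_line':194,'ring_center':194,'stud_tips':208,'throat':45,'carrier':0,'grinder':0}[t]
            print(t,round(d['score'],2),np.array(d['pixel']),w(fr,*d['pixel'],z))
E
```

```text
top carrier mask 920 [[ 393.7 -211.4   -1.2]
 [ 439.2 -162.1   17.5]
 [ 489.1 -117.9   61.1]]
10 695 [ 439.7 -163.6   17.3] ((441.3273010253906, -163.93234252929688), 52.11071014404297)
50 69 [ 441.6 -165.5   58.7] ((441.9031066894531, -164.2024383544922), 23.178558349609375)
grinder top z [189.1 192.8 196.3 200.5 204.4]
dark 1660 [489.5 198.9 196.6] ((486.9083251953125, 199.9153289794922), 69.11316680908203)
gr red [[234.  221.  429.1 187.4 200.3]
 [235.  221.  425.9 186.9 202.9]
 [235.  222.  426.1 184.7 200.6]
 [236.  222.  423.4 184.7 200.5]]
car red []
pointer 0.6 [240.4 357.8] [ 412.  -195.1   16. ]
pointer 0.41 [224.4 415.1] [ 449.6 -375.7   16. ]
zero_line 0.97 [230.8 220.8] [439.  188.9 194. ]
zero_line 0.7 [353.3 423.4] [  83.6 -325.6  194. ]
ring_center 0.68 [319.7 418. ] [ 168.5 -320.9  194. ]
ring_center 0.67 [211.2 215. ] [494.6 203.6 194. ]
ring_center 0.52 [227.3 230.5] [446.9 162.3 194. ]
stud_tips 0.67 [207.6 220. ] [500.6 186.9 208. ]
stud_tips 0.55 [321.8 418.8] [ 163.4 -319.8  208. ]
stud_tips 0.29 [121.8 284. ] [736.6   0.2 208. ]
throat 0.97 [228.3 347.2] [ 446
[... 601 characters left out ...]
ointer 0.8 [203.8 302.2] [ 406.8 -192.9   16. ]
zero_line 0.85 [ 84.8 289.1] [ -51.4 -356.6  194. ]
zero_line 0.75 [184.5 425.5] [437.  192.8 194. ]
ring_center 0.88 [ 93.9 282.1] [  20.7 -363.4  194. ]
ring_center 0.79 [194.8 429.5] [479.7 206.5 194. ]
ring_center 0.39 [212.3 308.6] [ 618.3 -110.9  194. ]
stud_tips 0.66 [196.3 424.1] [505.1 191.1 208. ]
stud_tips 0.66 [ 98.1 281.5] [  73.7 -348.8  208. ]
throat 0.95 [205.6 308.5] [ 440.6 -161.6   45. ]
throat 0.61 [194.9 424.4] [312.3 201.6  45. ]
carrier 0.69 [216.7 308.7] [ 446.3 -161.2    0. ]
carrier 0.18 [263.7 282.8] [ 654.8 -188.4    0. ]
grinder 0.83 [240.4 417.8] [478.5 197.3   0. ]
grinder 0.68 [160.7 288.7] [ 170.1 -308.5    0. ]
```

View pics/crop_top.png

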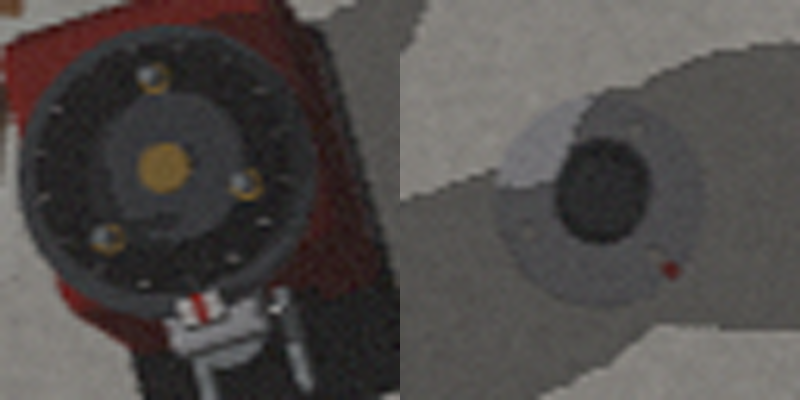

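View pics/crop_scene.png

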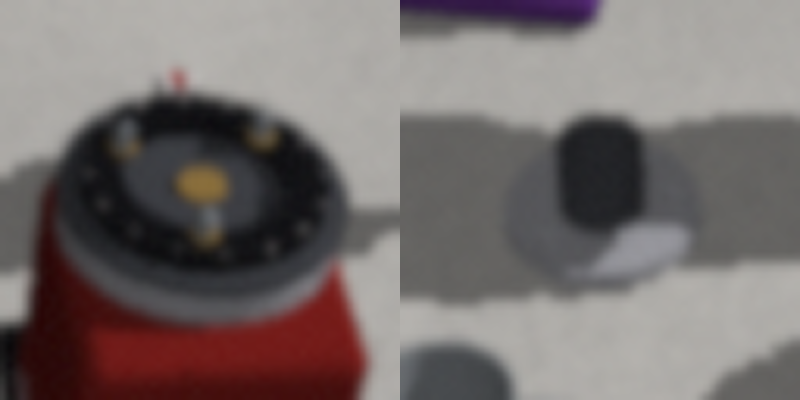

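Top crop: the red grinder's ring has orange-seated studs at crop (75,153), (180,247) and (235,107), with the red zero line at the front at (295,195). The carrier's red pointer is at full-picture (242.9, 358.5). Scene crop: the same three studs, with the zero line behind. The red grinder is the one meant. The purple one (top 320,416) is the look-alike. Next I fit the poses.

```bash
cat > fit.py <<'E'
from h import *
from scipy.optimize import least_squares
def proj(f,P):
    q=(np.asarray(P)-f['extrinsics'][:3,3])@f['extrinsics'][:3,:3]; u=q@f['K'].T; return u[:,1::-1]/u[:,2:]
A=np.deg2rad([0,110,250])
def holes(x,y,t,z): return np.c_[x+39*np.cos(t+A),y+39*np.sin(t+A),np.full(3,z)]
E
python3 - <<'E'
from fit import *
np.set_printoptions(precision=3,suppress=True)
f=arm.grab_frame('top'); g=arm.grab_frame('scene')
T=lambda p:np.array(p)/6.25-0.42
tt=T([(75,153),(180,247),(235,107)])+[186,190]; tb=T([(78,160),(186,243),(238,110)])+[186,190]
st=T([(125,127),(128,265),(210,208)])+[168,395]; sb=T([(150,125),(147,263),(238,208)])+[168,395]
for n,fr,a,b in (('top',f,tt,tb),('scene',g,st,sb)):
    print(n,'tips',np.array([w(fr,*p,208) for p in a]),'bases',np.array([w(fr,*p,194) for p in b]))
    import itertools
    res=[]
    for pm in itertools.permutations(range(3)):
      for t0 in np.arange(0,6.3,1):
        h=lambda v:np.r_[proj(fr,holes(*v,206))-a[list(pm)],proj(fr,holes(*v,194))-b[list(pm)]].ravel()
        s=least_squares(h,[490,198,t0]);res.append((round(s.cost,3),pm,tuple(np.round(s.x%6.2832 if 0 else s.x,3))))
    res.sort(key=lambda r:r[0]);print([ (r[0],r[1],r[2][0],r[2][1],r[2][2]%6.283) for r in res[:14:5]])
z=T((293,194))+[186,190]; print('zero top',w(f,*z,194))
zs=T((85,180))+[168,395]; print('zero scene',w(g,*zs,194))
p=T((268,272))+[200,315]; print('pointer',w(f,*p,17)); 
for hc in ((230,130),(125,235),(250,258)): print('hole?',w(f,*(T(hc)+[200,315]),16))
s=arm.get_state();print(s['ee_rot'],s['joints'])
for c,z in (((441.5,-164.),200),((490,198.),260)):
  for a in np.arange(-3,3.2,.5):
    R=np.array([[np.sin(a)*-1,np.cos(a),0],[np.cos(a),np.sin(a),0],[0,0,-1]]).T; R=np.c_[np.cross([np.cos(a),np.sin(a),0],[0,0,-1]),[np.cos(a),np.sin(a),0],[0,0,-1]]
    q=arm.inverse_kinematics([*c,z],R);print(c,round(a,1),None if q is None else np.array(q))
E
```

```text
top tips [[529.789 202.436 208.   ]
 [480.134 162.611 208.   ]
 [459.995 223.787 208.   ]] bases [[531.66  202.288 194.   ]
 [480.494 166.935 194.   ]
 [461.285 225.64  194.   ]]
[(np.float64(0.816), (1, 0, 2), np.float64(492.017), np.float64(201.397), np.float64(4.405)), (np.float64(0.816), (1, 0, 2), np.float64(492.017), np.float64(201.397), np.float64(4.405)), (np.float64(18.964), (0, 2, 1), np.float64(486.711), np.float64(196.593), np.float64(0.219))]
scene tips [[473.326 163.449 208.   ]
 [462.762 224.524 208.   ]
 [523.062 202.434 208.   ]] bases [[474.467 164.282 194.   ]
 [459.635 225.582 194.   ]
 [525.743 204.489 194.   ]]
[(np.float64(2.148), (0, 2, 1), np.float64(486.526), np.float64(201.47), np.float64(4.390000000000001)), (np.float64(2.148), (0, 2, 1), np.float64(486.526), np.float64(201.47), np.float64(4.39)), (np.float64(5.266), (1, 0, 2), np.float64(487.685), np.float64(194.13), np.float64(2.222))]
zero top [434.464 189.523 194.   ]
zero scene [423.263 185.87  194.   ]
pointer [ 405.491 -195.413   17.   ]
hole? [ 429.091 -127.417   16.   ]
hole? [ 477.892 -183.14    
[... 1096 characters left out ...]
124  1.284  0.    -1.828]
(490, 198.0) -2.0 [ 0.384  0.162 -0.124  1.284  0.    -2.328]
(490, 198.0) -1.5 [ 0.384  0.162 -0.124  1.284  0.    -2.828]
(490, 198.0) -1.0 [ 0.384  0.162 -0.124  1.284  0.     2.955]
(490, 198.0) -0.5 [ 0.384  0.162 -0.124  1.284  0.     2.455]
(490, 198.0) 0.0 [ 0.384  0.162 -0.124  1.284  0.     1.955]
(490, 198.0) 0.5 [ 0.384  0.162 -0.124  1.284  0.     1.455]
(490, 198.0) 1.0 [ 0.384  0.162 -0.124  1.284  0.     0.955]
(490, 198.0) 1.5 [ 0.384  0.162 -0.124  1.284  0.     0.455]
(490, 198.0) 2.0 [ 0.384  0.162 -0.124  1.284  0.    -0.045]
(490, 198.0) 2.5 [ 0.384  0.162 -0.124  1.284  0.    -0.545]
(490, 198.0) 3.0 [ 0.384  0.162 -0.124  1.284  0.    -1.045]
```

```bash
cat >> fit.py <<'E'
def Rd(a):
    y=np.array([np.cos(a),np.sin(a),0]);z=np.array([0,0,-1.]);return np.c_[np.cross(y,z),y,z]
E
python3 - <<'E'
from fit import *
np.set_printoptions(precision=3,suppress=True)
c=[441.5,-164.]
arm.move_linear([158,579,340])
arm.goto([*c,200],Rd(0.0))
arm.move_linear([*c,28],speed=150,stop_force=8)
arm.set_gripper(0);s=arm.get_state();print(s['grip_width'],s['grasp_force'],s['eef_pos'],s['force'])
arm.set_gripper(0.8)
arm.move_linear([*c,28],rot=Rd(np.pi/4));arm.move_linear([*c,28],rot=Rd(np.pi/2))
arm.set_gripper(0);s=arm.get_state();print(s['grip_width'],s['grasp_force'],s['eef_pos'],s['force'],s['moment'],s['time_s'])
arm.move_linear([*c,60],speed=80);arm.dwell(.3)
s=arm.get_state();print(s['grip_width'],s['eef_pos'],s['force'],s['moment'],s['time_s'])
arm.move_linear([*c,330],speed=200)
f=arm.grab_frame('top');g=arm.grab_frame('scene')
cr=lambda f,r,c,h=40:cv2.resize(f['img'][r-h:r+h,c-h:c+h],(400,400),interpolation=cv2.INTER_CUBIC)
pf=proj(f,[[*c,315]])[0].astype(int);pg=proj(g,[[*c,315]])[0].astype(int);print(pf,pg)
save(np.hstack([cr(f,*pf),cr(g,*pg)]),'lift.png')
E
```

```text
0.4980545007394489 59.83615815639496 [ 442.373 -164.242   28.979] [-0.862  1.961  6.795]
0.5060491850641953 60.00175595283508 [ 441.624 -164.32    28.5  ] [-1.45  -0.112  4.903] [0.005 0.411 0.07 ] 10.4417
0.5008026482613206 [ 441.122 -163.841   59.536] [ 0.446  0.323 -3.932] [ 0.001 -0.018  0.045] 11.2917
[212 352] [136 304]
```

View pics/lift.png

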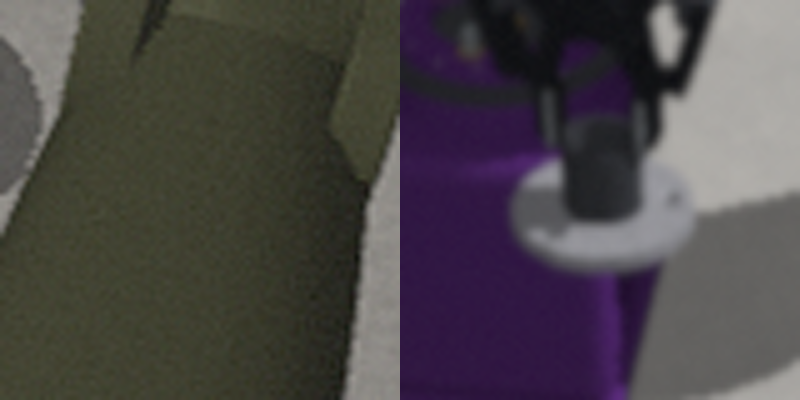

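The carrier is held upright, by the throat: bright flange in scene crop (215,605), holes at (235,555) and (195,675). Before moving over, I refine the burr axis from the ring's outline.

```bash
python3 - <<'E'
from fit import *
np.set_printoptions(precision=2,suppress=True)
for n in ('top','scene'):
    fr=arm.grab_frame(n);P,r,c=cloud(fr,np.ones((400,640),bool))
    k=(np.hypot(P[:,0]-490,P[:,1]-201)<64)&(P[:,2]>187)&(P[:,2]<199)
    m=np.zeros((400,640),np.uint8);m[r[k],c[k]]=1;m=cv2.morphologyEx(m,cv2.MORPH_CLOSE,np.ones((7,7)))
    ct=max(cv2.findContours(m,0,cv2.CHAIN_APPROX_NONE)[0],key=cv2.contourArea)[:,0,::-1]
    W=np.array([w(fr,*p,194) for p in ct])[:,:2]
    for rad in (None,56):
        fn=(lambda v:np.hypot(*(W-v[:2]).T)-v[2]) if rad is None else (lambda v:np.hypot(*(W-v).T)-rad)
        s=least_squares(fn,[490,201,56] if rad is None else [490,201],loss='soft_l1',f_scale=.7);print(n,len(W),s.x,np.median(abs(fn(s.x))))
    # brightness-based: bore orange hub & seats
    im=cv2.cvtColor(fr['img'],cv2.COLOR_RGB2HSV)[r,c];k=(np.hypot(P[:,0]-490,P[:,1]-201)<60)&(P[:,2]>140)&(im[:,0]>10)&(im[:,0]<32)&(im[:,1]>110)&(im[:,2]>70)
    m=np.zeros((400,640),np.uint8);m[r[k],c[k]]=1;l,_,st,ce=cv2.connectedComponentsWithStats(m)
    for i in range(1,l):
        if st[i,4]>2: x,y=ce[i];print('orange',st[i,4],ce[i],w(fr,y,x),w(fr,y,x,194))
E
```

```text
top 131 [489.89 200.76  62.61] 0.7188668834589578
top 131 [491.5  202.31] 6.772592436817291
orange 5 [214.  199.6] [524.48 203.02 206.52] [527.51 205.64 194.  ]
orange 44 [215.89 212.43] [490.79 201.01 194.92] [490.98 201.2  194.  ]
orange 4 [229.5  216.75] [474.25 162.35 204.38] [476.36 164.19 194.  ]
orange 3 [208.   225.33] [455.01 221.74 201.85] [456.49 223.48 194.  ]
scene 121 [494.94 200.9   62.24] 1.5416011709574349
scene 121 [498.61 200.06] 5.542889205850763
orange 30 [426.93 197.07] [490.42 200.   193.7 ] [490.77 199.97 194.  ]
```

```bash
cat >> fit.py <<'E'
def st(tag=''):
    s=arm.get_state();R=np.array(s['ee_rot']);print(tag,'t%.1f'%s['time_s'],'p',np.round(s['eef_pos'],1),'F',np.round(s['force'],1),'M',np.round(s['moment'],2),'a%.3f'%np.arctan2(R[1,1],R[0,1]),'g%.3f'%s['grip_width']);return s
E
python3 - <<'E'
from fit import *
c=[490.7,200.8];a=np.pi/2+.525
arm.goto([*c,300],Rd(a));arm.move_linear([*c,244],speed=100);arm.dwell(.3);st('above')
f=arm.grab_frame('scene');p=proj(f,[[*c,215]])[0].astype(int)
save(cv2.resize(f['img'][p[0]-32:p[0]+32,p[1]-32:p[1]+32],(480,480),interpolation=cv2.INTER_CUBIC),'above.png')
r=arm.move_linear([*c,223],speed=15,stop_force=4);st(r)
E
```

```text
above t15.4 p [491.  201.  244.5] F [-0.2 -0.5 -3.8] M [-0.02  0.06 -0.02] a2.096 g0.503
True t16.2 p [491.1 200.5 233.2] F [ 3.3 -0.5  1.9] M [-0.05 -0.34  0.19] a2.096 g0.502
```

View pics/above.png

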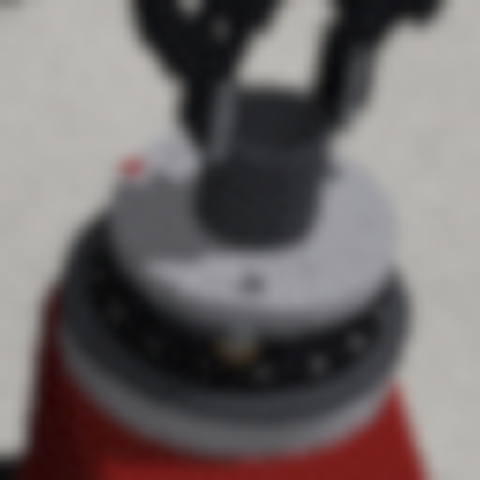

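The picture shows the flange hovering just above the ring, with the near hole at (280,250) right over the near stud at (340,238). The carrier has dropped onto the cones (about 204.7 mm) and touches sideways. I continue with a compliant descent that follows force and moment.

```bash
cat > comply.py <<'E'
from fit import *
import json,sys
c=np.array([490.7,200.8]);a=np.pi/2+.525
F0=np.array([-.2,-.5,-3.8]);Mz0=-.02
s=st('start')
for i in range(12):
    F=np.array(s['force'])-F0;mz=s['moment'][2]-Mz0
    c=c+np.clip(F[:2]*.15,-.5,.5);a+=float(np.clip(mz*.12,-.02,.02))
    z=s['eef_pos'][2]-.5
    arm.move_linear([*c,z+.8],speed=15,rot=Rd(a))
    r=arm.move_linear([*c,222.6],speed=12,stop_force=5);s=st('%d %s c%s a%.3f'%(i,r,np.round(c,2),a))
    if s['eef_pos'][2]<223.8 or s['time_s']>38: break
json.dump([*c,a],open('ca.json','w'))
E
python3 comply.py
```

```text
start t16.2 p [491.1 200.5 233.2] F [ 3.3 -0.5  1.9] M [-0.05 -0.34  0.19] a2.096 g0.502
0 True c[491.2 200.8] a2.116 t17.3 p [490.5 199.6 222.9] F [-1.2 -1.7  0.1] M [-0.27  0.22  0.14] a2.116 g0.505
```

```bash
cat > turn.py <<'E'
from fit import *
import json
*c,a=json.load(open('ca.json'));c=np.array(c)
F0=np.array([-.2,-.5,-3.8]);Mz0=-.02
arm.dwell(.4);s=st('home');a0=a;hit=0
for i in range(40):
    a-=.08 if a0-a<.8 else .02
    F=np.array(s['force'])-F0; c=c+np.clip(F[:2]*.06,-.3,.3)
    arm.move_linear([*c,223.0],speed=20,rot=Rd(a),stop_force=14)
    s=st('%d %.3f'%(i,a0-a));mz=s['moment'][2]-Mz0;F=np.array(s['force'])-F0
    if mz>.5 or abs(F).max()>10 or a0-a>1.2 or s['time_s']>58: break
json.dump([*c,a],open('ca.json','w'))
E
python3 turn.py
```

```text
home t17.7 p [490.5 199.4 222.7] F [-1.6  0.2  1.3] M [0.2  0.66 0.09] a2.116 g0.502
0 0.080 t17.9 p [490.8 199.9 222.8] F [-3.2 -5.   0.8] M [-0.9   0.48  0.01] a2.035 g0.502
1 0.160 t18.2 p [490.9 200.  222.8] F [-1.6 -4.6  0.5] M [-0.9   0.39  0.03] a1.958 g0.501
2 0.240 t18.4 p [490.9 200.1 222.8] F [-1.2 -4.1 -0.4] M [-0.89  0.35  0.03] a1.879 g0.500
3 0.320 t18.7 p [490.9 200.1 222.8] F [-1.7 -2.2 -1.4] M [-0.73  0.3   0.03] a1.799 g0.501
4 0.400 t18.9 p [490.8 200.2 222.9] F [-0.8 -2.3 -3. ] M [-0.53  0.12  0.07] a1.719 g0.499
5 0.480 t19.2 p [490.8 200.3 222.8] F [-0.7  0.  -3.5] M [-0.3   0.06  0.02] a1.640 g0.502
6 0.560 t19.4 p [490.7 200.3 222.9] F [ 0.4  0.7 -4.2] M [-0.13  0.1  -0.01] a1.560 g0.501
7 0.640 t19.7 p [490.7 200.3 223. ] F [-0.7  0.6 -4. ] M [-0.07  0.02  0.05] a1.480 g0.504
8 0.720 t19.9 p [490.7 200.3 223. ] F [-0.7 -0.2 -3.9] M [ 0.02  0.02 -0.02] a1.399 g0.504
9 0.800 t20.2 p [490.7 200.3 223. ] F [-0.2 -0.2 -3.6] M [-0.02  0.03  0.05] a1.319 g0.502
10 0.820 t20.4 p [490.7 200.2 223.1] F [-0.3  0.2 -3.1] M [-0.01  0.06  0.14] a1.298 g0.500
11 0.840 t20.
[... 387 characters left out ...]
] F [ 0.2  0.2 -3.7] M [ 0.01 -0.01  0.09] a1.196 g0.503
16 0.940 t21.9 p [490.7 200.3 223. ] F [-0.2 -0.6 -3.2] M [-0.03  0.    0.06] a1.176 g0.500
17 0.960 t22.2 p [490.7 200.3 223. ] F [ 0.2 -0.1 -2.9] M [-0.04 -0.02  0.11] a1.156 g0.504
18 0.980 t22.4 p [490.7 200.3 223. ] F [-0.   0.2 -4.4] M [ 0.04 -0.05  0.06] a1.136 g0.506
19 1.000 t22.7 p [490.7 200.3 223. ] F [ 0.9  0.1 -3.2] M [-0.03 -0.03  0.06] a1.116 g0.506
20 1.020 t22.9 p [490.8 200.3 223. ] F [ 0.1 -0.5 -4.1] M [-0.03  0.01  0.08] a1.096 g0.502
21 1.040 t23.2 p [490.8 200.4 223. ] F [-0.5  0.  -3.4] M [-0.02 -0.    0.12] a1.076 g0.501
22 1.060 t23.4 p [490.8 200.4 223. ] F [ 0.1 -0.3 -3.1] M [-0.18 -0.01  1.04] a1.057 g0.500
```

The stop is felt at 1.06 rad (moment jumps to 1.0 N m), as expected. I relieve it a little and look before letting go.

```bash
python3 - <<'E'
from fit import *
import json
*c,a=json.load(open('ca.json'));a+=.014
arm.move_linear([*c,222.8],speed=20,rot=Rd(a));arm.dwell(.3);st('relieved')
arm.set_gripper(1.0);st('open')
arm.move_linear([*c,330],speed=120);st('up')
*_,=c
arm.goto([300,430,340],Rd(a));st('away')
f=arm.grab_frame('top');g=arm.grab_frame('scene')
def cr(f,P,h=32):
    p=proj(f,[P])[0].astype(int);return cv2.resize(f['img'][p[0]-h:p[0]+h,p[1]-h:p[1]+h],(400,400),interpolation=cv2.INTER_CUBIC)
save(np.hstack([cr(f,[480,200,200]),cr(g,[480,200,200])]),'done.png')
for fr in (f,g):
    for t,z in (('pointer',210),('zero_line',194),('throat',239)):
        for d in arm.pinpoint(fr,t)[:2]: print(t,round(d['score'],2),np.round(w(fr,*d['pixel'],z),1))
P,_,_=cloud(f,np.ones((400,640),bool));d=np.hypot(P[:,0]-490.7,P[:,1]-200.5)
print('throat top',np.median(P[d<18],0),'flange',np.median(P[(d>28)&(d<48)],0))
E
```

```text
relieved t24.0 p [490.9 200.4 222.9] F [-1.4 -1.  -0.7] M [-0.28  0.18  0.53] a1.070 g0.505
open t24.5 p [490.9 200.5 222.9] F [-0.1  0.1  0.5] M [-0.05 -0.06 -0.07] a1.070 g1.005
up t25.5 p [490.5 200.3 329.2] F [-0.5 -0.1 -0.2] M [ 0.01  0.01 -0.03] a1.070 g1.002
away t26.7 p [300.6 429.4 339.8] F [0.2 0.9 1. ] M [-0.07  0.02  0.01] a1.069 g1.005
pointer 0.7 [448.8 199.  210. ]
zero_line 0.94 [439.6 189.2 194. ]
zero_line 0.58 [  89.6 -325.2  194. ]
throat 0.65 [492.6 204.5 239. ]
pointer 0.67 [446.2 185.9 210. ]
zero_line 0.72 [ -53.6 -357.7  194. ]
throat 0.82 [500.2 200.8 239. ]
throat top [493.7530336  204.14674661 218.1673709 ] flange [485.29704371 195.86650089 210.75264051]
```

View pics/done.png

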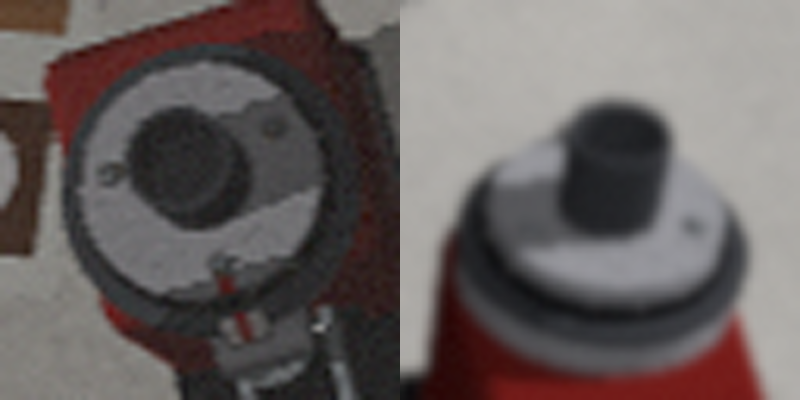

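In the top crop the flange lies flat on the ring (height about 210), with the studs showing in the holes. The pointer at (285,228) runs straight into the zero line at (325,243). The arm is clear, so I hand in.

```bash
python3 -c "
from cell import arm
print(arm.hand_in())"
```

```text
the job is handed in; nothing more can be done
None
```

The carrier is home on the studs and the ring is turned clockwise to its stop with the pointer in line with the zero mark; the gripper has let go and the job is handed in, after about 27 s of robot time, with no verdict reported.

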